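Open the safety-capped solvent jug at the soldering bench

TASK

Take the push-down-and-turn safety cap off the square jug that is held in the bench holder: press the cap down firmly, turn it about a quarter turn anticlockwise (seen from above) while it is pressed, and lift it off. Set the cap down gently in the shallow metal tray, right way up as it sat on the jug, let go, and leave the round bottle standing where it is.

Things in the scene. Friction and masses are not known exactly. Their poses are not given: they have to be found in the camera images.
- cap: The jug's loose dark grey round safety cap, 54 mm across, 31 mm high, about 40 g. Origin: centre of its underside, z up to its flat top. On the jug a sprung bayonet locks it. Pressed 4 mm down (10 N) it can turn; it bottoms out at 9 mm (15 N): keep it 6 to 9 mm down while turning. Turned 55 to 115 degrees anticlockwise (aim at 80; clockwise is blocked) it is free, rises 5 mm by its spring and lifts straight off.
- jug: White square jug, 96 x 96 mm, fixed in a dark steel holder plate (120 x 120 mm) screwed to the bench; it does not move. Origin: centre of the holder's underside on the bench, z up; the cap sits on this centre line with 2 mm of side play. Above the bench: shoulder of the jug 140 mm, underside of the closed cap 154 mm, rim of the neck inside the cap 172 mm, top of the closed cap 185 mm.
- tray: Shallow bare-metal square tray fixed to the bench, 160 x 160 mm outside, walls 4 mm thick and 12 mm high. Origin: centre of its underside on the bench, z up, x and y along its sides; its inner floor is 4 mm above the origin.
- round_bottle: Bystander: loose white round bottle, 88 mm across and 181 mm high, with a dark grey cap of the same look as the jug's, not to be opened. Origin: centre of its underside, z up.
Mind the look-alikes: they are no part of the job. Leave any purple or turquoise look-alike of the cap alone.

How it is judged:
By the outcome, as a careful person would: the job done as asked, in the order asked, and still so for the second after the job is handed in, with the robot touching nothing.
It also fails if it takes over 48 s, if anything falls off the work surface, if the arm or the gripper's body presses on something with over 40 N, if the wrist force passes 120 N, or if a joint passes its speed limit or range.

ROBOT

A 6-joint arm with a two-finger parallel gripper is mounted at the origin on the work surface. World frame = base frame: x ahead of the robot, y to its left, z up, the work surface at z = 0. Lengths are in m, angles in rad, forces in N, time in s.
With the tool pointing down it reaches from about 0.3 to 0.85 m from the base axis. Payload 4.2 kg.
Tool frame: the origin (TCP) lies between the finger pads; the fingertips stand 8 mm ahead of it and the grasp point (between the pads) lies 11 mm behind it; z points along the fingers, y is the line along which they close (so a half turn about z gives the same grasp; the last joint's range is limited). The gripper opens to 91 mm and grips with 3 to 60 N. Pads are 32 mm wide; open, the fingers measure 118 mm over their backs; the gripper's body (76 mm by 178 mm) begins 60 mm behind the grasp point.
Start: joints at [1.276, 0.32, 1.565, -0, 1.257, -0.02], TCP at [0.156, 0.553, 0.222] pointing down, gripper open.
Joint ranges: [-3.11, 3.11], [-0.84, 2.01], [0.21, 2.61], [-1.34, 4.49], [0.05, 2.63], [-2.56, 2.56]. Speed limits (rad/s): [2.57, 2.57, 3.14, 3.14, 3.14, 3.14].

INTERFACE

Orientations are given as a 3x3 rotation matrix whose columns are the frame's x, y, z axes.
In Python, from bench import * gives the robot as it stands. The module is installed in compiled form; this text tells all that it offers. Calls block until the motion is done:
- move_to(position, orientation): joint-space move of the TCP to a pose.
- servo_line(position, max_speed=0.15, rot=None, f_stop=None): straight line of the TCP; rot=None keeps the orientation; max_speed is the mean speed in m/s. With f_stop (N) it stops when the force on the tool has changed by that much, and returns True; else False.
- set_joints(angles): joint-space move.
- let_go() and close_gripper(grip_force=None): open the fingers fully, or close them until they stop; grip_force is the grip in N (None keeps the last).
- pause(seconds).
- inverse_kinematics(position, orientation): joint angles nearest the present ones, or None.
- grab_frame(name): name is "scene" or "side" or "wrist"; returns the picture (400x640x3 uint8, red, green, blue); there is no depth.
- camera_info(name): a dict with "intrinsics" (3x3 intrinsics, pixels), "R" (3x3) and "t" (3): a world point X has camera coordinates R X + t; the wrist camera has in their place "hand_eye" (4x4, takes a point from camera to tool coordinates, whose origin is the TCP and whose axes are the flange's). Camera axes: x right, y down, z forward; pixel columns grow to the right and rows downward; lengths in m; the calibration is good to about 2 mm. A picture is of the moment at which its call begins: read the wrist's pose just before it. camera_info takes no time and is no camera call.
A pose or a line that the arm cannot do raises PlanningError and nothing moves.
- finish_job(): hands the job in; it is judged then, once.
Readings, each from a call of its own:
- get_time_s(): time.
- get_qpos(): joint angles.
- get_dq(): joint speeds.
- get_tau(): joint torques, N m.
- get_position(): TCP position.
- get_ee_rot(): TCP orientation.
- get_ft_force(): force on the tool from outside, world axes, zero at the start.
- get_torque(): the same for the moment, N m.
- get_grip_width(): finger opening in m.
- get_grip_force(): force on a finger pad.
Only numpy, scipy, OpenCV 4.12 (cv2) and the standard library are available. Lean on these libraries where they do the work, as an engineer would, in place of code of your own. Each camera call takes 0.05 s, during which the arm holds its last target. There are 200 camera calls.

## Working session

There is one attempt and no reset: what is moved stays moved. The work goes in short steps, each a Python script; the robot and the scene stay as the last script left them, time stands still between calls to the robot, and variables do not carry over. Pictures are saved under pics/ and viewed, at most 10 in all, crops included, and the job is handed in when it is done.

```bash
mkdir -p pics; python3 - <<'E'
from bench import *
import cv2,numpy as np
for n in ["scene","side","wrist"]:
    f=grab_frame(n); cv2.imwrite(f"pics/{n}0.png",f[:,:,::-1])
    c=camera_info(n); print(n,{k:np.round(v,4).tolist() for k,v in c.items()})
print(get_time_s(),get_position(),get_ee_rot())
E
```

```text
scene {'intrinsics': [[398.7204, 0.0, 321.7297], [0.0, 398.7204, 195.9428], [0.0, 0.0, 1.0]], 'R': [[0.2295, 0.9733, -0.0052], [0.8709, -0.2078, -0.4454], [-0.4346, 0.0977, -0.8953]], 't': [-0.0918, -0.4216, 1.1403]}
side {'intrinsics': [[517.754, 0.0, 321.5152], [0.0, 517.754, 207.8318], [0.0, 0.0, 1.0]], 'R': [[-0.9969, -0.0782, -0.0016], [-0.0546, 0.7108, -0.7012], [0.0559, -0.699, -0.7129]], 't': [0.5305, 0.133, 1.281]}
wrist {'intrinsics': [[293.1123, 0.0, 318.872], [0.0, 293.1123, 201.9692], [0.0, 0.0, 1.0]], 'hand_eye': [[0.0003, -0.9686, -0.2488, 0.0694], [1.0, 0.0003, -0.0, -0.0001], [0.0001, -0.2488, 0.9686, -0.1635], [0.0, 0.0, 0.0, 1.0]]}
0.15 [0.15591307 0.5530892  0.22133422] [[-9.62490627e-01  2.71314710e-01 -3.46474460e-04]
 [ 2.71314932e-01  9.62489823e-01 -1.24424985e-03]
 [-4.10514497e-06 -1.29158251e-03 -9.99999166e-01]]
```

View pics/scene0.png

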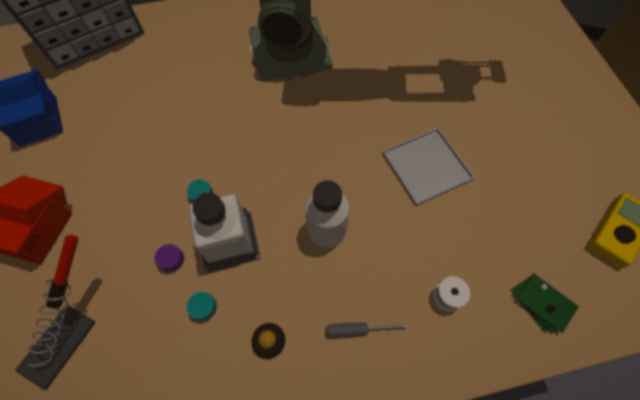

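View pics/side0.png

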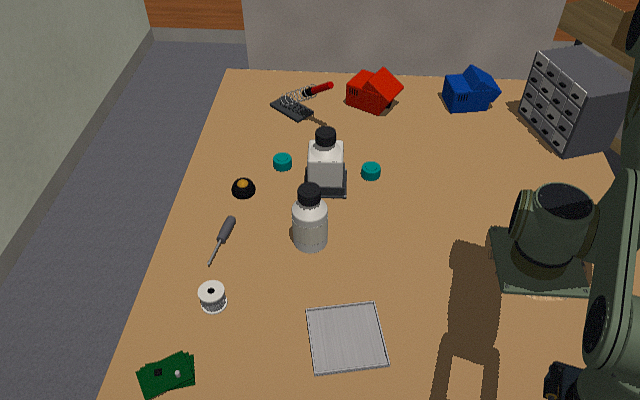

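Scene: the jug (square, on a dark plate) has its dark cap at (209,209). The round bottle has its cap at (327,196), the tray is at (427,166), and the purple and turquoise caps lie on the bench at (169,258), (200,190) and (201,306). In the side picture the jug cap is at (325,138), the bottle at (309,200) and the tray at (346,338). The target is the dark grey cap on the square jug in the plate. I'll confirm this in one enlarged crop.

```bash
python3 - <<'E'
import cv2,numpy as np
a=cv2.imread("pics/scene0.png")[170:275,150:360]; b=cv2.imread("pics/side0.png")[115:265,260:400]
a=np.clip(a*1.7,0,255).astype(np.uint8)
a=cv2.resize(a,(800,400),interpolation=cv2.INTER_CUBIC)
cv2.imwrite("pics/c1.png",a)
cv2.imwrite("pics/c2.png",cv2.resize(b,(560,600),interpolation=cv2.INTER_CUBIC))
E
```

```text
(no output)
```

View pics/c1.png

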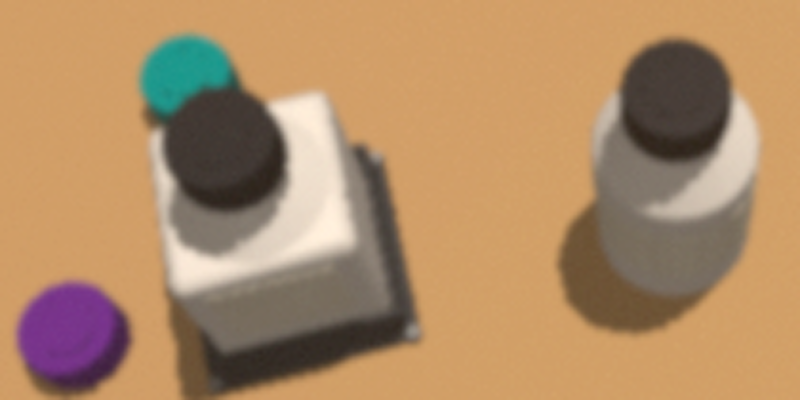

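View pics/c2.png

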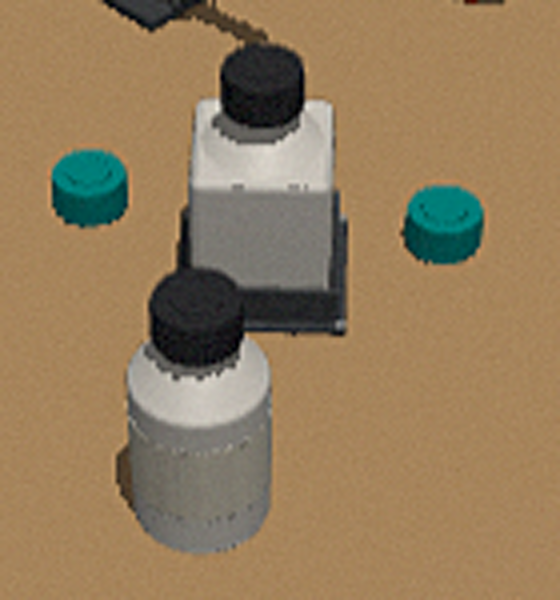

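The crops confirm it. The dark cap on the white square jug, with the dark plate and screws under it, has its top centre at scene (208.3,206.7) and side (325.8,132.5). The round bottle's cap top is at scene (327.7,194.1) and side (309.2,189.5). Next I'll triangulate.

```bash
cat > h.py <<'E'
from bench import *
import cv2,numpy as np
def onplane(n,uv,z):
    c=camera_info(n);R=c["R"];K=c["intrinsics"]
    o=-R.T@c["t"]; d=R.T@np.linalg.inv(K)@[*uv,1]
    return (o+d*(z-o[2])/d[2])[:2]
def down(a):  # tool pointing down, its y axis (closing) at angle a
    y=np.array([np.cos(a),np.sin(a),0]);z=np.array([0,0,-1.]);return np.c_[np.cross(y,z),y,z]
E
python3 - <<'E'
from h import *
for n,p,b,t in [("scene",(208.3,206.7),(327.7,194.1),[(438,131),(472,178),(418,202),(383,154)]),("side",(325.8,132.5),(309.2,189.5),[(306,308),(376,302),(388,367),(315,374)])]:
    print(n,"cap",onplane(n,p,.185),"bottle",onplane(n,b,.181))
    T=np.array([onplane(n,q,.012) for q in t]);print(T,T.mean(0))
    d=T[1]-T[0];print(np.degrees(np.arctan2(d[1],d[0])))
# square plate corners (scene crop c1): right-bottom, left-bottom, right-top
for q in [(415,335),(212,388),(378,155)]: print("plate",onplane("scene",(150+q[0]/3.81,170+q[1]/3.81),.0))
E
```

```text
scene cap [ 0.54313988 -0.24179162] bottle [ 0.56629879 -0.02706369]
[[0.37647988 0.30386371]
 [0.52144655 0.33363731]
 [0.55129991 0.18971438]
 [0.40934769 0.15038612]] [0.46464351 0.24440038]
11.606152168103138
side cap [ 0.53933162 -0.23865761] bottle [ 0.56242488 -0.02511883]
[[0.55270549 0.18649505]
 [0.39469217 0.15805476]
 [0.36919389 0.31665347]
 [0.51851336 0.34373594]] [0.45877623 0.25123481]
-169.79676479108642
plate [ 0.59400246 -0.1856249 ]
plate [ 0.59815345 -0.30131018]
plate [ 0.47772514 -0.18920427]
```

```bash
python3 - <<'E'
from h import *
A0=np.radians(-64)
t=get_time_s(); move_to([.541,-.240,.305],down(A0)); print(get_time_s()-t,get_qpos(),get_position())
t=get_time_s(); P,R=get_position(),get_ee_rot(); f=grab_frame("wrist")
cv2.imwrite("pics/w1.png",f[:,:,::-1]); np.savez("w1.npz",P=P,R=R)
E
```

```text
3.1 [-4.35808085e-01  3.09254547e-01  1.37298905e+00  2.51736256e-04
  1.45947690e+00  6.80011906e-01] [ 0.54126625 -0.23927506  0.30494241]
```

View pics/w1.png

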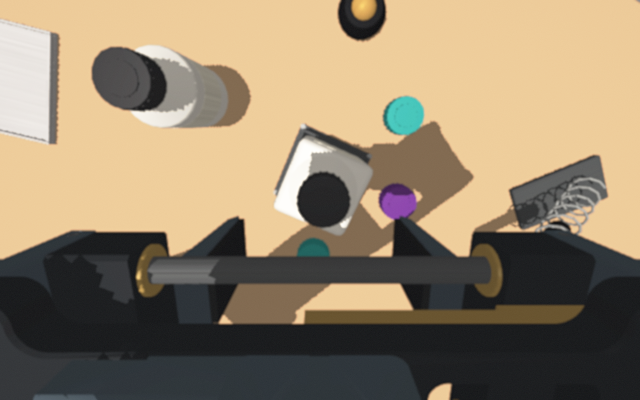

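The wrist picture shows the dark cap on the jug at about (324,199), the bottle at upper left and the tray at the left edge. I'll refine the cap centre from it.

```bash
python3 - <<'E'
from h import *
d=np.load("w1.npz");P,R=d["P"],d["R"];c=camera_info("wrist");H=c["hand_eye"];K=c["intrinsics"]
g=cv2.imread("pics/w1.png").max(2)[150:240,270:380]
n,l,s,ce=cv2.connectedComponentsWithStats((g<50).astype(np.uint8))
i=l[49,54];print(s[i]+[270,150,0,0,0],ce[i]+[270,150])
Rw=R@H[:3,:3];o=P+R@H[:3,3]
def pl(u,v,z):
    r=Rw@np.linalg.inv(K)@[u,v,1];return (o+r*(z-o[2])/r[2])[:2]
print(pl(324,199,.185),pl(*(ce[i]+[270,150]),.182), pl(297,200,.182),pl(351,200,.182))
E
```

```text
[ 298  173   51   53 2110] [323.20805687 199.4563981 ]
[ 0.54393461 -0.24407668] [ 0.54251151 -0.24394377] [ 0.53038189 -0.22046805] [ 0.5543282  -0.26934847]
```

```bash
python3 - <<'E'
from h import *
A0=np.radians(-64);R=down(A0)
servo_line([.5425,-.242,.22],.15,rot=R); hit=servo_line([.5425,-.242,.163],.08,f_stop=8)
print(hit,get_position(),get_ft_force())
if not hit:
    close_gripper(45); pause(.2)
    print(get_grip_width(),get_grip_force(),get_ft_force(),get_torque(),get_position(),get_time_s())
E
```

```text
False [ 0.54288967 -0.24220921  0.1635193 ] [0.47433517 0.18214168 0.59708694]
0.052736946156932495 44.99854730442166 [ 1.61804209 -4.41852772  0.21794194] [-0.76109691 -0.15154829 -0.0532911 ] [ 0.54293687 -0.24270216  0.1631932 ] 5.75
```

```bash
python3 - <<'E'
from h import *
c=[.5433,-.2438]
servo_line([*c,.163],.03); print(get_ft_force(),get_position())
for z in (.159,.1555):
    servo_line([*c,z],.03); pause(.1); print(get_ft_force(),get_position(),get_grip_width(),get_time_s())
E
```

```text
[0.15715583 1.69074876 2.79455384] [ 0.54295537 -0.24280633  0.1631433 ]
[-1.55234677  2.01302801  8.91009399] [ 0.54307942 -0.24293756  0.16016181] 0.0531583756963113 6.3833
[-2.95287485  3.71629242 11.90310383] [ 0.54310306 -0.24295776  0.15729773] 0.05324739409082045 6.75
```

```bash
python3 - <<'E'
from h import *
c=[.5432,-.2433]
servo_line([*c,.1536],.03); close_gripper(55); print(get_ft_force(),get_position(),get_time_s())
for a in (20,40,60,80):
    move_to([*c,.1536],down(np.radians(-64+a)))
    y=get_ee_rot()[:,1]; print(a,round(np.degrees(np.arctan2(y[1],y[0]))+64,1),get_ft_force().round(1),get_torque().round(2),get_position().round(4),get_time_s())
E
```

```text
[-3.54835337  2.56566426 11.98234165] [ 0.54313327 -0.24295537  0.15584568] 7.2167
20 20.0 [-1.4  1.2 11. ] [0.21 0.46 0.08] [ 0.544  -0.2434  0.1561] 7.6417
40 40.0 [-1.9  1.8 12.8] [0.23 0.58 0.02] [ 0.5435 -0.2431  0.1559] 8.0667
60 60.0 [-5.1  3.7 13.1] [0.62 0.91 0.07] [ 0.5422 -0.2422  0.1555] 8.4917
80 80.0 [-6.9  4.3 13.5] [0.47 1.17 0.03] [ 0.5415 -0.2423  0.1553] 8.9167
```

```bash
python3 - <<'E'
from h import *
for z in (.163,.170,.185):
    hit=servo_line([.5428,-.2430,z],.05,f_stop=25); print(z,hit,get_ft_force().round(1),get_position().round(4),get_grip_width(),get_time_s())
    if hit: break
else:
    servo_line([.5428,-.2430,.29],.15)
    print(get_ft_force(),get_grip_width())
cv2.imwrite("pics/side1.png",cv2.resize(grab_frame("side")[60:280,230:470],None,fx=2.5,fy=2.5)[:,:,::-1])
E
```

```text
0.163 False [-4.8  1.2  8.1] [ 0.5414 -0.2424  0.1636] 0.05285501034676654 9.2583
0.17 False [-3.8  0.2  2.4] [ 0.5417 -0.243   0.1698] 0.053277150201080536 9.55
0.185 False [ 0.5 -0.3 -1.1] [ 0.5436 -0.2432  0.1856] 0.05294228054633007 10.0
[-0.34121427 -0.45543849 -0.9664567 ] 0.05280523630270833
```

View pics/side1.png

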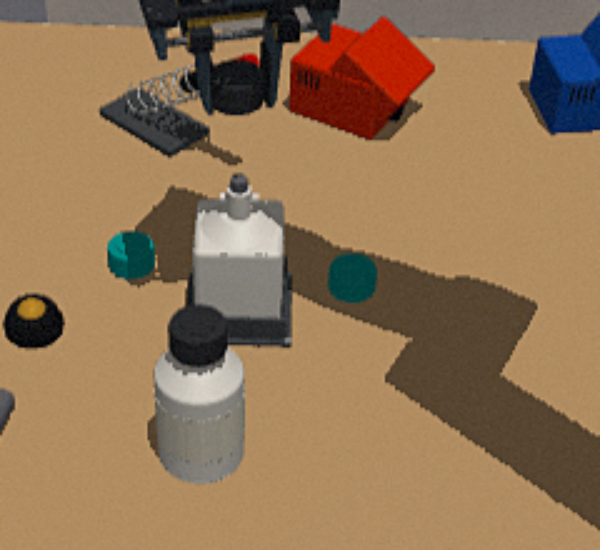

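The picture shows the bare jug neck and the cap hanging level in the gripper. The bottle is undisturbed. Next I'll carry the cap to the tray.

```bash
python3 - <<'E'
from h import *
c=[.462,.248];R=down(np.radians(11))
move_to([*c,.25],R); servo_line([*c,.035],.12); print(get_ft_force(),get_position(),get_time_s())
pause(.2)
hit=servo_line([*c,.0115],.015,f_stop=2.5); print(hit,get_ft_force(),get_position(),get_grip_width(),get_time_s())
cv2.imwrite("pics/side2.png",cv2.resize(grab_frame("side")[220:400,240:440],None,fx=3,fy=3)[:,:,::-1])
E
```

```text
[ 0.55150663  1.18803208 -1.12758533] [0.46238176 0.24822205 0.03555306] 14.6583
True [1.14632234 0.7497419  4.76705018] [0.46196566 0.24797969 0.01309621] 0.05305095734177298 16.175
```

View pics/side2.png

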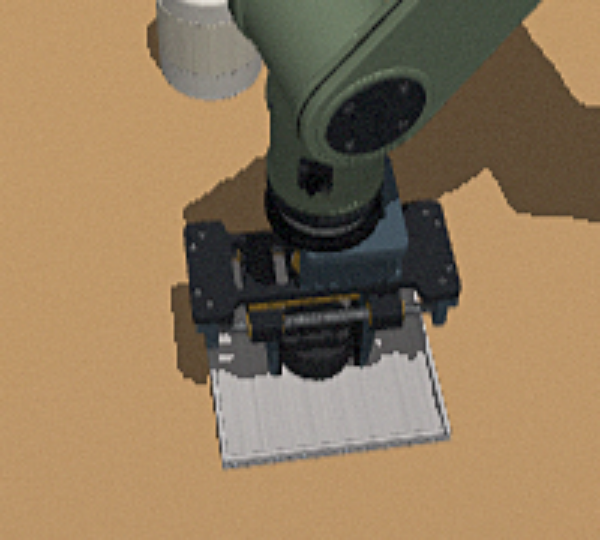

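The cap is on the tray floor, inside the walls; contact came at the predicted height. Releasing.

```bash
python3 - <<'E'
from h import *
let_go(); pause(.3); p=[.462,.248]
print(get_grip_width(),get_ft_force())
servo_line([*p,.06],.05); servo_line([*p,.22],.15); move_to([.2,.5,.25],down(np.radians(68)));pause(.3)
print(get_time_s())
cv2.imwrite("pics/side3.png",cv2.resize(grab_frame("side")[100:400,200:440],None,fx=2,fy=2)[:,:,::-1])
E
```

```text
0.09164301767223165 [-3.78407909 -0.82730056  4.4484351 ]
21.2417
```

View pics/side3.png

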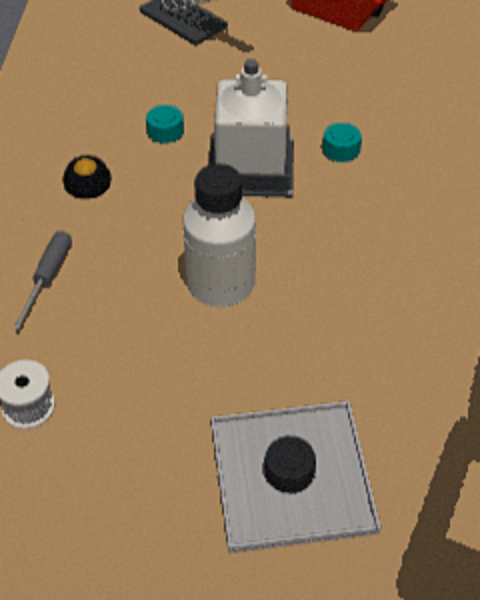

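The cap stands upright in the tray, the bottle is where it was, and the arm is clear.

```bash
python3 -c "
from bench import *
print(finish_job())"
```

```text
the job is handed in; nothing more can be done
None
```

The jug's safety cap is off and standing right way up in the metal tray, the round bottle was left where it stood, and the job was handed in at about 21 s on the robot's clock.

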